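Lock the transit case with the T key

TASK

Lock the grey transit case: take the key with the T-bar handle out of the wooden key rack, line its flat blade up with the slot of the brass lock on the case and press it fully home, then turn it clockwise (seen from above) to the lock's stop. Let go and leave the key standing in the lock; leave the round-knobbed key in the rack.

Things in the scene. Friction and masses are not known exactly. Their poses are not given: they have to be found in the camera images.
- t_bar (a point): Centre of the key's T-bar: 64 mm long (x), 14 thick (y: grip across), 18 high (z, up). Below the centre: 12 mm shank; 42 mm round collar, underside 45 mm down; flat blade 24 long (x) x 9 mm with rounded end, tip 65 mm down. Stands upright in a wooden rack on the right, bar centre 79 mm above the table, blade 20 mm deep in a round 32 mm hole. Half-turn symmetric, steel, about 0.13 kg.
- slot (a point): Centre of the slot's mouth, in the face (71 mm above the table) of a 64 mm brass disc in an 84 mm ring on a fixed flat grey case, 200 x 160 x 45 mm, on the left. x along the slot, z up; turns with the disc. Mouth 44 x 28 mm, narrowing over 8 mm to 28 x 12; 24 mm deep in all. Takes the blade either way round; fully home, the collar rests on the face, bar centre 45 mm above it.
- lock (a joint): Turn of the brass disc, rad: 0 open, grows clockwise seen from above, 1.3 (75 degrees) locked at a hard stop. Starts between 0 and 0.2. Light friction (0.06 N m), stays where left. The blade has 0.12 rad of play each way in the slot, so the key must turn that much more than the disc.
- round_knob (a point): Centre of the round knob (34 mm wide, 18 high, same height as the T-bar) of the other steel key, which has a square foot and does not fit. It stands upright 110 mm from the T key in the same rack (60 x 190 x 34 mm); the two may be either way round. z up.
Not all that is in view belongs to the job. What is shaped like the part that bears round_knob but purple is not meant.

How it is judged:
On the way:
1. the T key is pressed home in the slot before the lock has been turned (z of t_bar in the frame of slot below 0.05 m and horizontal distance between t_bar and slot below 0.01 m and value of joint lock below 0.6 rad), for 0.2 s.
At the end, for the whole second after the job is handed in: The T key stands upright (within 10 degrees) in the lock, fully home (bar centre under 50 mm above the lock's face, within 10 mm of its axis); the lock is turned past 1.1 rad (stop at 1.3); the round-knobbed key stands upright in the rack within 20 mm of its place (z of t_bar in the frame of slot below 0.05 m and horizontal distance between t_bar and slot below 0.01 m and angle between each of t_bar, round_knob's own z axis and vertical below 0.17 rad and value of joint lock above 1.1 rad and distance of round_knob from where it was at the start of the episode below 0.02 m); the robot touches nothing.
It fails at once if the round-knobbed key is taken out of its place or knocked over (moved more than 30 mm) (distance of round_knob from where it was at the start of the episode above 0.03 m).
It also fails if it takes over 42 s, if anything falls off the work surface, if the arm or the gripper's body presses on something with over 40 N, if the wrist force passes 120 N, or if a joint passes its speed limit or range.

ROBOT

A 6-joint arm with a two-finger parallel gripper is mounted at the origin on the work surface; the furniture and walls round the work are solid. World frame = base frame: x ahead of the robot, y to its left, z up, the work surface at z = 0. Lengths are in m, angles in rad, forces in N, time in s.
With the tool pointing down it reaches from about 0.25 to 0.725 m from the base axis. Payload 4 kg.
Tool frame: the origin (TCP) lies between the finger pads; the fingertips stand 8 mm ahead of it and the grasp point (between the pads) lies 11 mm behind it; z points along the fingers, y is the line along which they close (so a half turn about z gives the same grasp; the last joint's range is limited). The gripper opens to 85 mm and grips with 20 to 120 N. Pads are 22 mm wide; open, the fingers measure 114 mm over their backs; the gripper's body (76 mm by 85 mm) begins 54 mm behind the grasp point. The pads swing forward as they close: fully open they stand 13 mm farther back than shut.
Start: joints at [-1.285, 0.241, 0.005, 1.335, 0, 1.571], TCP at [0.141, -0.48, 0.217] pointing down, gripper open.
Joint ranges: [-2.72, 2.72], [-1.05, 1.87], [-1.09, 1.28], [-1.99, 2.15], [-1.42, 1.44], [-3.14, 3.14]. Speed limits (rad/s): [2.79, 2.79, 3.14, 3.14, 3.14, 3.14].

INTERFACE

Orientations are given as a unit quaternion [x, y, z, w].
In Python, from workcell import status, viewer, bot gives the robot as it stands.
- The arm moves only by the tool servo_tool, never from a script. Its argument "commands" is a list of rows, each a list of 5 numbers: the finger opening in mm, from 0 to 85.4, then the shift along the tool's x, y, z in mm, then the turn about the tool's z in rad. A call has 1 to 20 rows; each row shifts and turns the commanded pose from where the row before left it, along the tool's axes as they then stand; what a row does not reach is not made up. A row lasts 1/8 s, in which the tool goes at most 62.5 mm and 10.7 degrees, less where a joint would pass 70% of its speed; a pose out of reach is approached as far as the arm can. A call is refused whole if a number of a shift passes 62.5 or a number of a turn 0.188, either way. A call with a gripper value outside its range is refused whole. The fingers move at their own pace and stop on an object; the grip force is fixed at half the most. Time passes only in rows, so rows that do not move let the fingers close. It gives the time, the measured TCP pose, the force, the opening and the grip force at its end, in the units of the state.
- status.get_obs(): the state, without advancing time (a new reading comes with each control period).
- viewer.camera(name): name is "scene" or "top" or "wrist"; returns (picture, depth): 400x640x3 uint8, red, green, blue; 400x640 float32, m along the optical axis (not along the pixel's ray), 0 where there is no reading.
- viewer.get_calibration(name): a dict with "camera_matrix" (3x3 intrinsics, pixels), "R" (3x3) and "t" (3): a world point X has camera coordinates R X + t; the wrist camera has in their place "T_tool_cam" (4x4, takes a point from camera to tool coordinates, whose origin is the TCP and whose axes are the flange's). Camera axes: x right, y down, z forward; pixel columns grow to the right and rows downward; lengths in m; the calibration is good to about 2 mm. A picture is of the moment at which its call begins: read the wrist's pose just before it. get_calibration takes no time and is no camera call.
- bot.job_done(): hands the job in; it is judged then, once.
Trained networks look in the newest picture that a camera, given by its name, has taken for a name from the list of things; names that differ only in an ending like _2 or _b are one class to them, and where a whole thing is asked for, a point or a joint stands for the part that bears it (a point fixed in the world has none). Each returns a list of dicts, best first, with "p" (0 to 1); they miss things now and then, are a little off and sometimes report something else, mostly with a low value. They report only what shows in the picture. A call takes as long as a camera call. They do not tell look-alikes from the thing itself.
- viewer.masks_of(camera, label): "mask" (400x640 bool, what is visible of it) and "pixel" ([row, column] in pixels, amid what is visible of it).
- viewer.spot_point(camera, label): "pixel" ([row, column] in pixels: a listed point, or the origin of a listed thing).
The state is a dict: "clock": time; "joint_pos": joint angles; "joint_vel": joint speeds; "tau": joint torques, N m; "eef_pos": TCP position; "tool_rot": TCP orientation; "ft_force": force on the tool from outside, world axes, zero at the start; "ft_torque": the same for the moment, N m; "grip_width": finger opening in m; "grasp_force": force on a finger pad.
Only numpy, scipy, OpenCV 4.12 (cv2) and the standard library are available. Lean on these libraries where they do the work, as an engineer would, in place of code of your own. Each camera call takes 0.05 s, during which the arm holds its last target. There are 200 camera calls.

## Working session

There is one attempt and no reset: what is moved stays moved. The work goes in short steps, Python scripts to look and compute and a tool call to move; the robot and the scene stay as the last step left them, time stands still between calls to the robot, and variables do not carry over. Pictures are saved under pics/ and viewed, at most 10 in all, crops included, and the job is handed in when it is done.

Besides the shell and the picture viewer there is one more tool, called after ">>>" as name(argument=value, ...), one argument or row to a line, values as JSON. servo_tool: Moves the arm, as the interface text tells. Its arguments: {"type":"object","properties":{"commands":{"type":"array"}},"required":["commands"]}

```bash
mkdir -p pics
cat > h.py <<'E'
import numpy as np, cv2
from workcell import status, viewer, bot
from scipy.spatial.transform import Rotation as Ro
def pose():
    o=status.get_obs(); return np.array(o["eef_pos"]),Ro.from_quat(o["tool_rot"]).as_matrix()
def snap(n):
    p,R=pose(); im,d=viewer.camera(n); c=viewer.get_calibration(n); K=np.array(c["camera_matrix"])
    if n=="wrist":
        T=np.array(c["T_tool_cam"]); Rw=R@T[:3,:3]; o=R@T[:3,3]+p
    else:
        Rw=np.array(c["R"]).T; o=-Rw@np.array(c["t"])
    return im,d,K,Rw,o
def ray(K,Rw,o,px,z):
    "world point where pixel (row,col) meets height z"
    v=Rw@np.linalg.inv(K)@np.array([px[1],px[0],1.]); return o+v*(z-o[2])/v[2]
def cloud(d,K,Rw,o):
    r,c=np.mgrid[:400,:640]; P=np.stack([c,r,np.ones_like(r)],-1)@np.linalg.inv(K).T*d[...,None]
    return P@Rw.T+o
E
python3 - <<'E'
from h import *
ims=[]
for n in("top","scene"):
    im,d,K,Rw,o=snap(n); P=cloud(d,K,Rw,o); ims.append(im)
    for l,z in(("t_bar",.079),("slot",.071),("round_knob",.079)):
        for q in viewer.spot_point(n,l)[:4]:
            r,c=map(int,q["pixel"]); print(n,l,round(q["p"],2),q["pixel"],ray(K,Rw,o,q["pixel"],z).round(3),P[r,c].round(3))
cv2.imwrite("pics/a.png",cv2.cvtColor(np.vstack(ims)[:, :],cv2.COLOR_RGB2BGR)[:, :] if 0 else cv2.resize(cv2.cvtColor(np.vstack(ims),cv2.COLOR_RGB2BGR),(480,600)))
cv2.imwrite("pics/top.png",cv2.cvtColor(ims[0],cv2.COLOR_RGB2BGR))
print(status.get_obs())
E
```

```text
top t_bar 0.65 [194.3, 412.1] [ 0.593 -0.264  0.079] [ 0.593 -0.262  0.091]
top slot 0.59 [192.3, 244.2] [0.602 0.178 0.071] [0.603 0.18  0.061]
top round_knob 0.68 [200.4, 333.7] [ 0.578 -0.059  0.079] [ 0.58  -0.057  0.073]
top round_knob 0.56 [201.2, 370.8] [ 0.576 -0.156  0.079] [ 0.575 -0.153  0.09 ]
scene t_bar 0.75 [127.6, 359.0] [ 0.599 -0.263  0.079] [ 0.598 -0.261  0.082]
scene slot 0.66 [232.9, 226.2] [0.614 0.165 0.071] [0.62  0.16  0.066]
scene round_knob 0.72 [149.1, 339.1] [ 0.588 -0.163  0.079] [ 0.583 -0.156  0.085]
scene round_knob 0.57 [233.2, 224.7] [0.608 0.172 0.079] [0.625 0.161 0.061]
{'clock': 0.4, 'joint_pos': array([-1.28498268e+00,  2.40745070e-01,  4.84747467e-03,  1.33519204e+00,
       -6.10355650e-06,  1.57079257e+00]), 'joint_vel': array([-0.00038326, -0.00010453,  0.00291421, -0.00241843,  0.00162784,
       -0.00052968]), 'tau': array([-8.98038961e-04, -3.71780419e+01,  2.52331352e+01,  5.37440210e-03,
        4.15264844e-05,  1.12690290e-05]), 'eef_pos': array([ 0.14094543, -0.47964264,  0.21717561]), 'tool_rot': array([ 9.89805908e-01,  1.42422761e-01, -2.39071189e-05, -1.44725326e-04]), 'ft_force': array([ 0.66159528, -0.17116682, -0.03460142]), 'ft_torque': array([-0.01192804,  0.03932674, -0.04843678]), 'grasp_force': 0.0, 'grip_width': 0.0853399571680652}
```

View pics/top.png

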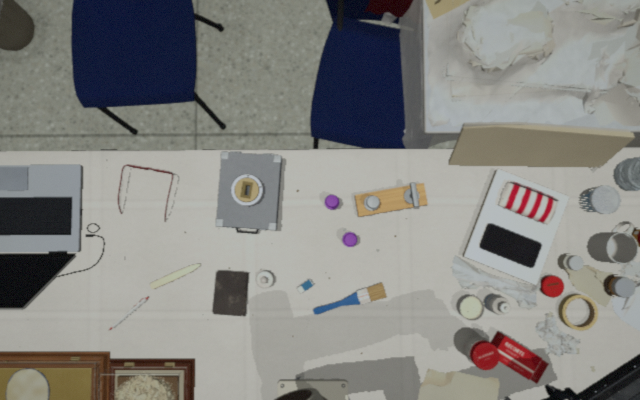

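View pics/a.png

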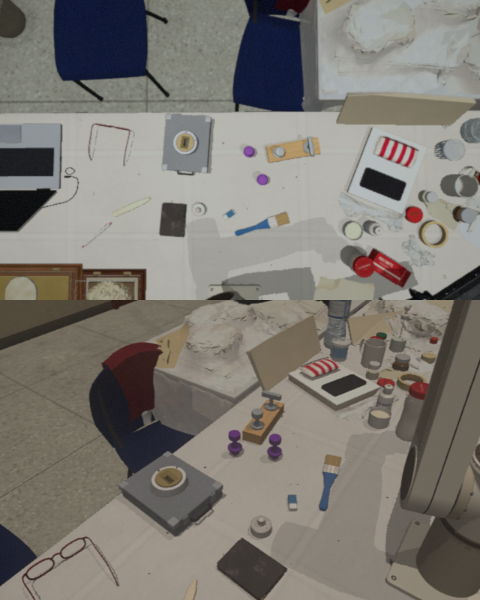

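The top view shows the T key at (row 194, col 412) and the round-knob key at (201, 371), both in the wooden rack. The purple look-alikes are at (201, 333) and (239, 350), outside the rack. The lock is on the case at (190, 246). The T-bar is the only elongated handle in the rack, so it fits the description; I'll confirm it in a crop.

Run:
```python
from h import *
im,d,K,Rw,o=snap("top"); P=cloud(d,K,Rw,o)
b=cv2.cvtColor(im,cv2.COLOR_RGB2BGR)
a=cv2.resize(b[165:225,340:440],(800,480)[:2] if 0 else (500,300),interpolation=cv2.INTER_CUBIC)
c=cv2.resize(b[160:220,200:300],(500,300),interpolation=cv2.INTER_CUBIC)
cv2.imwrite("pics/crop.png",np.vstack([a,c]))
for l in("t_bar","round_knob"):
  for q in viewer.masks_of("top",l)[:2]:
    m=q["mask"]&(P[...,2]>.072); X=P[m]; X=X[:,:2]
    w=np.linalg.svd(X-X.mean(0))[2][0] if len(X)>3 else 0
    print(l,q["p"],q["pixel"],m.sum(),X.mean(0),X.min(0),X.max(0),w,cv2.minAreaRect((X*1000).astype(np.float32)))
# obstacles heights
for x in np.arange(.5,.8,.05): 
    s=(abs(P[...,0]-x)<.025)&(d>0); print(round(x,2),[round(float(P[s&(abs(P[...,1]-y)<.05),2].max(initial=0)),2) for y in np.arange(-.5,.35,.1)])
```

```text
t_bar 0.79 [195.7, 411.5] 149 [ 0.59429849 -0.26605837] [ 0.5620664  -0.27792617] [ 0.62483888 -0.25637854] [-0.99046038 -0.13779784] ((593.845458984375, -267.4803771972656), (63.36876678466797, 15.12177848815918), 8.299638748168945)
round_knob 0.71 [196.0, 409.5] 154 [ 0.5933682 -0.2663055] [ 0.56205472 -0.27792617] [ 0.62483888 -0.25637854] [-0.98914128 -0.1469678 ] ((593.62158203125, -267.51300048828125), (63.82123565673828, 15.12177848815918), 8.299638748168945)
round_knob 0.67 [238.8, 348.6] 111 [ 0.4768271  -0.10019842] [ 0.46139305 -0.11678975] [ 0.49283141 -0.08523527] [ 0.27009369 -0.96283405] ((477.1463928222656, -99.72381591796875), (31.350078582763672, 31.545963287353516), 45.69198226928711)
0.5 [0.05, 0.04, 0.01, 0.01, 0.08, 0.01, 0.05, 0.05, 0.05]
0.55 [0.06, 0.03, 0.09, 0.09, 0.09, 0.08, 0.05, 0.07, 0.05]
0.6 [0.07, 0.01, 0.09, 0.09, 0.09, 0.08, 0.08, 0.08, 0.05]
0.65 [0.06, 0.01, 0.04, 0.01, 0.01, 0.01, 0.07, 0.08, 0.05]
0.7 [0.09, 0.09, 0.01, 0.01, 0.01, 0.01, 0.05, 0.05, 0.01]
0.75 [0.15, 0.15, 0.0, 0.0, 0.01, 0.01, 0.01, 0.0, 0.01]
0.8 [0.0, 0.0, 0.0, 0.0, 0.0, 0.0, 0.0, 0.0, 0.0]
```

View pics/crop.png

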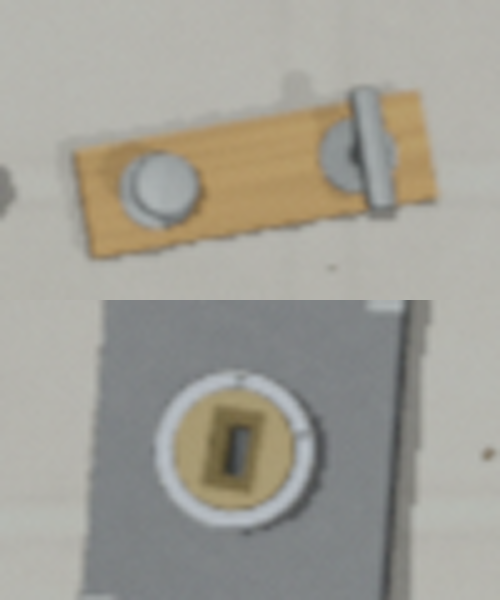

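The crop confirms it: the T key's bar is at about +8° from world x, with the grey round knob left of it in the rack. The lock slot lies at about −9°. Moving above the T key.

>>> servo_tool(
  commands=[
    [85, 41, -6.4, 0, 0],
    [85, 41, -6.4, 0, 0],
    [85, 41, -6.4, 0, 0],
    [85, 41, -6.4, 0, 0],
    [85, 41, -6.4, 0, 0],
    [85, 41, -6.4, 0, 0],
    [85, 41, -6.4, 0, 0],
    [85, 41, -6.4, 0, 0],
    [85, 41, -6.4, 0, 0],
    [85, 41, -6.4, 0, 0],
    [85, 41, -6.4, 0, 0],
    [85, 41, -6.4, 0, 0],
    [85, 0, 0, 0, 0.14],
    [85, 0, 0, 0, 0],
  ],
)

```text
clock: 2.3
eef_pos: [0.5917, -0.2668, 0.2167]
tool_rot: [0.997, 0.074, -0.0, -0.0]
ft_force: [0.2, 0.2, -0.4]
grip_width: 0.0847
grasp_force: 0.0
```

```bash
cat >> h.py <<'E'
def tool_xy(tgt):
    p,R=pose(); return (R.T@(np.array(tgt)-p)*1000).round(1)
E
python3 - <<'E'
from h import *
o=status.get_obs(); print(o["clock"],o["joint_pos"].round(3),o["eef_pos"].round(4)); p,R=pose(); print(np.degrees(np.arctan2(R[1,0],R[0,0])))
im,d,K,Rw,o=snap("wrist"); P=cloud(d,K,Rw,o)
cv2.imwrite("pics/w.png",cv2.cvtColor(im,cv2.COLOR_RGB2BGR))
for q in viewer.spot_point("wrist","t_bar")[:2]: print(q, ray(K,Rw,o,q["pixel"],.079))
m=(abs(P[...,2]-.088)<.008)&(np.hypot(P[...,0]-.594,P[...,1]+.267)<.045)&(d>0)
X=P[m]; print(m.sum(),np.median(X,0),cv2.minAreaRect((X[:,:2]*1000).astype(np.float32)))
E
```

```text
2.3 [-0.424  0.552  0.468  1.487 -0.     2.57 ] [ 0.5917 -0.2668  0.2167]
8.499551947323884
{'pixel': [183.8, 322.4], 'p': 0.88} [ 0.59335494 -0.26989036  0.079     ]
1188 [ 0.59561366 -0.27130747  0.08846883] ((594.098876953125, -271.8391418457031), (63.56349563598633, 13.271056175231934), 8.315058708190918)
```

View pics/w.png

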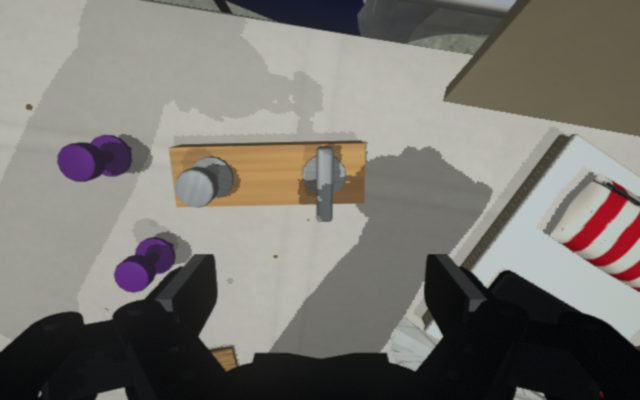

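The wrist picture shows the bar at (row 184, col 323). Turning the lock clockwise from this wrist angle would pass joint 6's limit, so I'm flipping the tool half a turn first.

>>> servo_tool(
  commands=[
    [85, 0, 0, 0, -0.185],
    [85, 0, 0, 0, -0.185],
    [85, 0, 0, 0, -0.185],
    [85, 0, 0, 0, -0.185],
    [85, 0, 0, 0, -0.185],
    [85, 0, 0, 0, -0.185],
    [85, 0, 0, 0, -0.185],
    [85, 0, 0, 0, -0.185],
    [85, 0, 0, 0, -0.185],
    [85, 0, 0, 0, -0.185],
    [85, 0, 0, 0, -0.185],
    [85, 0, 0, 0, -0.185],
    [85, 0, 0, 0, -0.185],
    [85, 0, 0, 0, -0.185],
    [85, 0, 0, 0, -0.185],
    [85, 0, 0, 0, -0.185],
    [85, 0, 0, 0, -0.182],
    [85, 0, 0, 0, 0],
  ],
)

```text
clock: 4.65
eef_pos: [0.5908, -0.2679, 0.2177]
tool_rot: [-0.072, 0.997, -0.0, 0.0]
ft_force: [-0.5, -0.4, -1.0]
grip_width: 0.0851
grasp_force: 0.0
```

Run:
```python
from h import *
o=status.get_obs(); print(o["clock"],o["joint_pos"].round(3),o["eef_pos"].round(4)); p,R=pose(); print(np.degrees(np.arctan2(R[1,0],R[0,0])))
im,d,K,Rw,o=snap("wrist"); P=cloud(d,K,Rw,o)
for q in viewer.spot_point("wrist","t_bar")[:2]: print(q, ray(K,Rw,o,q["pixel"],.079))
m=(abs(P[...,2]-.088)<.008)&(np.hypot(P[...,0]-.594,P[...,1]+.269)<.045)&(d>0)
X=P[m]; r=cv2.minAreaRect((X[:,:2]*1000).astype(np.float32));print(m.sum(),np.median(X,0),r)
print(tool_xy([.5939,-.269,.069]),tool_xy([r[0][0]/1e3,r[0][1]/1e3,.069]))
```

```text
4.65 [-0.426  0.55   0.467  1.487 -0.    -0.57 ] [ 0.5908 -0.2679  0.2177]
-171.73989188953888
{'pixel': [190.5, 317.1], 'p': 0.8} [ 0.59280494 -0.27202954  0.079     ]
1219 [ 0.59162075 -0.27140455  0.08830135] ((592.9593505859375, -271.04010009765625), (62.783180236816406, 13.946139335632324), 7.754403591156006)
[ -2.7  -1.6 148.6] [ -1.4  -3.5 148.6]
```

>>> servo_tool(
  commands=[
    [85, -2, -3.6, 25, 0],
    [85, 0, 0, 30, 0],
    [85, 0, 0, 30, 0],
    [85, 0, 0, 30, 0],
    [85, 0, 0, 20, 0],
    [85, 0, 0, 13, 0],
    [85, 0, 0, 0, 0],
    [0, 0, 0, 0, 0],
    [0, 0, 0, 0, 0],
    [0, 0, 0, 0, 0],
    [0, 0, 0, 0, 0],
    [0, 0, 0, 0, 0],
    [0, 0, 0, 0, 0],
  ],
)

```text
clock: 6.38
eef_pos: [0.5941, -0.2705, 0.0699]
tool_rot: [-0.073, 0.997, -0.0, 0.0]
ft_force: [-1.4, 1.0, 3.7]
grip_width: 0.0116
grasp_force: 58.8
```

>>> servo_tool(
  commands=[
    [0, 0, 0, -10, 0],
    [0, 0, 0, -20, 0],
    [0, 0, 0, -25, 0],
    [0, 0, 0, -25, 0],
    [0, 0, 0, -20, 0],
    [0, 0, 30, 0, 0.1],
    [0, 0, 40, 0, 0.1],
    [0, 0, 40, 0, 0.1],
    [0, 0, 40, 0, 0],
    [0, 0, 30, 0, 0],
    [0, 0, 20, 0, 0],
    [0, 0, 0, 0, 0],
  ],
)

```text
clock: 7.88
eef_pos: [0.6037, -0.0711, 0.1693]
tool_rot: [0.076, 0.997, -0.0, -0.0]
ft_force: [0.1, -0.2, -0.6]
grip_width: 0.0113
grasp_force: 58.7
```

Run:
```python
from h import *
o=status.get_obs(); print(o["clock"],o["joint_pos"].round(3),o["eef_pos"].round(4),o["grip_width"]); p,R=pose(); print(np.degrees(np.arctan2(R[1,0],R[0,0])))
out=[]
for n in("top","wrist"):
    im,d,K,Rw,o=snap(n); P=cloud(d,K,Rw,o); out.append(cv2.cvtColor(im,cv2.COLOR_RGB2BGR))
    for l,z in(("slot",.071),("lock",.071),("t_bar",p[2]+.011)):
      for q in viewer.spot_point(n,l)[:1] if l!="lock" else viewer.masks_of(n,l)[:1]:
        print(n,l,round(q["p"],2),q["pixel"],ray(K,Rw,o,q["pixel"],z).round(4))
        if l=="lock":
            r,c=np.nonzero(q["mask"]); E=[ray(K,Rw,o,(a,b),.071)[:2]*1000 for a,b in zip(r,c)]
            print(cv2.minEnclosingCircle(np.array(E,np.float32)),np.mean(E,0))
a=cv2.resize(out[0][150:230,200:330],(780,480),interpolation=cv2.INTER_CUBIC)
cv2.imwrite("pics/b.png",a); cv2.imwrite("pics/bw.png",out[1])
```

```text
7.875 [-0.117  0.478  0.225  1.317 -0.     0.035] [ 0.6037 -0.0711  0.1693] 0.011265535179809516
171.30260601201093
top slot 0.83 [190.6, 244.6] [0.606  0.1766 0.071 ]
top lock 0.81 [191.6, 245.1] [0.6034 0.1753 0.071 ]
((608.9513549804688, 174.24966430664062), 32.27751159667969) [609.42583352 173.43246405]
wrist lock 0.92 [161.7, 626.7] [0.6093 0.1518 0.071 ]
((609.1614990234375, 160.2760009765625), 31.41956901550293) [609.30252155 150.04252917]
wrist t_bar 0.96 [258.9, 318.3] [ 0.6024 -0.076   0.1803]
```

View pics/bw.png

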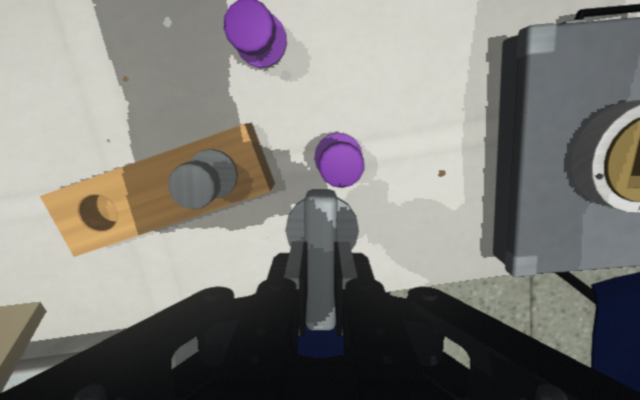

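The key is in the gripper, standing straight, with the bar at (row 259, col 318). The round knob is still in the rack, and the lock is at the right edge of the picture. I'm moving closer to measure the slot.

>>> servo_tool(
  commands=[
    [0, 3, 30, 0, 0],
    [0, 4, 35, 0, 0],
    [0, 4, 35, 0, 0],
    [0, 4, 35, 0, 0],
    [0, 3, 25, 0, 0],
    [0, 0, 0, 0, 0],
    [0, 0, 0, 0, 0],
  ],
)

```text
clock: 9.15
eef_pos: [0.6103, 0.0881, 0.1693]
tool_rot: [0.077, 0.997, -0.0, -0.0]
ft_force: [-0.4, -0.2, -0.3]
grip_width: 0.011
grasp_force: 58.8
```

Run:
```python
from h import *
p,R=pose(); print(p,np.degrees(np.arctan2(R[1,0],R[0,0])))
im,d,K,Rw,o=snap("wrist"); P=cloud(d,K,Rw,o)
for l,z in(("slot",.071),("t_bar",p[2]+.011)):
  for q in viewer.spot_point("wrist",l)[:1]:
    print(l,round(q["p"],2),q["pixel"],ray(K,Rw,o,q["pixel"],z).round(4))
m=viewer.masks_of("wrist","lock")[0]["mask"]
# bar top and rectified view of face plane, 4 px/mm, x up, y left
b=(P[...,2]>p[2]+.014)&(P[...,2]<p[2]+.026)&(np.hypot(P[...,0]-p[0],P[...,1]-p[1])<.05)&(d>0)
print("bar",b.sum(),cv2.minAreaRect((P[b][:,:2]*1000).astype(np.float32)), np.median(P[b],0))
c=np.array([.607,.173]); g=np.mgrid[:400,:400]
X=np.stack([c[0]+(200-g[0])/4e3,c[1]+(200-g[1])/4e3,np.full((400,400),.071)],-1)
u=(X-o)@Rw@K.T; u=u/u[...,2:]
rec=cv2.remap(cv2.cvtColor(im,cv2.COLOR_RGB2BGR),u[...,0].astype(np.float32),u[...,1].astype(np.float32),cv2.INTER_CUBIC)
cv2.imwrite("pics/rec.png",rec)
f=m&(abs(P[...,2]-.071)<.004); print("disc",f.sum(),np.median(P[f],0),cv2.minEnclosingCircle((P[f][:,:2]*1000).astype(np.float32)))
```

```text
[0.61029232 0.08810176 0.16926495] 171.15963455968273
slot 0.88 [183.2, 428.4] [0.6096 0.168  0.071 ]
t_bar 0.94 [257.2, 317.5] [0.6084 0.0852 0.1803]
bar 4328 ((609.2086791992188, 88.65609741210938), (62.44733428955078, 36.05857467651367), 8.986123085021973) [0.60381433 0.08671634 0.18802889]
disc 4670 [0.60855508 0.17127319 0.07139686] ((609.9968872070312, 170.0333709716797), 33.74965286254883)
```

View pics/rec.png

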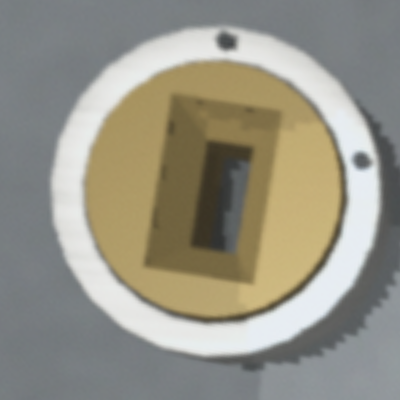

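The rectified view shows the slot centre at (row 188, col 213), which is world (0.610, 0.1696). The slot angle is −9°, so the bar is already parallel to it. Moving above the slot and checking again.

>>> servo_tool(
  commands=[
    [0, 3.1, 20.5, 0, 0],
    [0, 3, 21, 0, 0],
    [0, 3, 21, 0, 0],
    [0, 3, 20, 0, 0],
    [0, 0, 0, 15, 0],
    [0, 0, 0, 12, 0],
    [0, 0, 0, 0, 0],
    [0, 0, 0, 0, 0],
  ],
)

```text
clock: 10.35
eef_pos: [0.611, 0.1714, 0.1422]
tool_rot: [0.077, 0.997, -0.0, -0.0]
ft_force: [-0.7, 0.0, -1.1]
grip_width: 0.0113
grasp_force: 58.8
```

Run:
```python
from h import *
p,R=pose(); print(p,np.degrees(np.arctan2(R[1,0],R[0,0])))
im,d,K,Rw,o=snap("wrist"); P=cloud(d,K,Rw,o)
for l,z in(("slot",.071),("t_bar",p[2]+.011)):
  for q in viewer.spot_point("wrist",l)[:1]:
    print(l,round(q["p"],2),q["pixel"],ray(K,Rw,o,q["pixel"],z).round(4))
c=np.array([.607,.173]); g=np.mgrid[:400,:400]
def rect(z):
    X=np.stack([c[0]+(200-g[0])/4e3,c[1]+(200-g[1])/4e3,np.full((400,400),z)],-1)
    u=(X-o)@Rw@K.T; u=u/u[...,2:]
    return cv2.remap(cv2.cvtColor(im,cv2.COLOR_RGB2BGR),u[...,0].astype(np.float32),u[...,1].astype(np.float32),cv2.INTER_CUBIC)
cv2.imwrite("pics/rec2.png",np.hstack([rect(.071),rect(p[2]+.02)]))
```

```text
[0.61103139 0.17141471 0.14219199] 171.123747874377
t_bar 0.87 [259.5, 319.2] [0.6103 0.169  0.1532]
```

View pics/rec2.png

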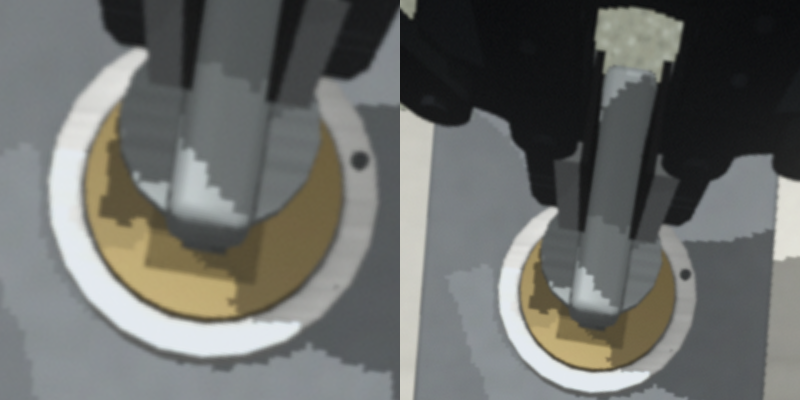

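The key bar centre is within about 1 mm of the slot centre in the same view. Descending gently while watching the force.

>>> servo_tool(
  commands=[
    [0, 0, 0, 8, 0],
    [0, 0, 0, 8, 0],
    [0, 0, 0, 5, 0],
    [0, 0, 0, 4, 0],
    [0, 0, 0, 0, 0],
  ],
)

```text
clock: 11.12
eef_pos: [0.6107, 0.1721, 0.1168]
tool_rot: [0.077, 0.997, -0.0, -0.0]
ft_force: [-0.0, -0.2, -0.2]
grip_width: 0.0116
grasp_force: 58.8
```

>>> servo_tool(
  commands=[
    [0, 0, 0, 3, 0],
    [0, 0, 0, 3, 0],
    [0, 0, 0, 2, 0],
    [0, 0, 0, 0, 0],
  ],
)

```text
clock: 11.62
eef_pos: [0.6108, 0.1721, 0.109]
tool_rot: [0.077, 0.997, -0.0, -0.0]
ft_force: [-0.6, 0.3, -1.9]
grip_width: 0.0112
grasp_force: 58.8
```

>>> servo_tool(
  commands=[
    [0, 0, 0, 2, 0],
    [0, 0, 0, 1, 0],
    [0, 0, 0, 0, 0],
    [0, 0, 0, 0, 0],
  ],
)

```text
clock: 12.12
eef_pos: [0.6113, 0.1723, 0.1068]
tool_rot: [0.077, 0.997, 0.0, 0.0]
ft_force: [-0.3, 0.0, 2.0]
grip_width: 0.0115
grasp_force: 59.2
```

>>> servo_tool(
  commands=[
    [0, 0, 0, 1, 0],
    [0, 0, 0, 1, 0],
    [0, 0, 0, 0, 0],
    [0, 0, 0, 0, 0],
  ],
)

```text
clock: 12.62
eef_pos: [0.6116, 0.1726, 0.1066]
tool_rot: [0.077, 0.997, 0.001, 0.001]
ft_force: [-2.7, -0.6, 9.2]
grip_width: 0.0117
grasp_force: 60.1
```

>>> servo_tool(
  commands=[
    [0, 0, 0, -1, 0],
    [0, 0, 0, 0, 0.12],
    [0, 0, 0, 0, 0.12],
    [0, 0, 0, 0, 0.12],
    [0, 0, 0, 0, 0.12],
    [0, 0, 0, 0, 0],
  ],
)

```text
clock: 13.38
eef_pos: [0.6116, 0.1719, 0.1066]
tool_rot: [0.312, 0.95, 0.0, 0.001]
ft_force: [-1.7, -0.9, 6.5]
grip_width: 0.011
grasp_force: 59.8
```

```bash
python3 -c "
from h import *
o=status.get_obs();p,R=pose();print(o['ft_torque'],np.degrees(np.arctan2(R[1,0],R[0,0])),o['joint_pos'])"
```

```text
[-0.33081465  0.24528888 -0.07874707] 143.62418840099113 [ 2.74361405e-01  5.68492570e-01  2.07168048e-01  1.20761673e+00
 -7.53188910e-04  9.09237519e-01]
```

Turned 27.5° so far, with low forces. Continuing.

>>> servo_tool(
  commands=[
    [0, 0, 0, 0, 0.12],
    [0, 0, 0, 0, 0.12],
    [0, 0, 0, 0, 0.12],
    [0, 0, 0, 0, 0.12],
    [0, 0, 0, 0, 0.1],
    [0, 0, 0, 0, 0.1],
    [0, 0, 0, 0, 0],
  ],
)

```text
clock: 14.25
eef_pos: [0.6113, 0.1718, 0.1066]
tool_rot: [0.611, 0.792, 0.0, 0.001]
ft_force: [-1.2, -1.9, 6.8]
grip_width: 0.0115
grasp_force: 59.8
```

```bash
python3 -c "
from h import *
o=status.get_obs();p,R=pose();print(o['ft_torque'],np.degrees(np.arctan2(R[1,0],R[0,0])),o['joint_pos'])"
```

```text
[-0.40641565  0.46797498 -0.03121939] 104.67486761277246 [ 2.74394386e-01  5.68406346e-01  2.06920767e-01  1.20807024e+00
 -7.28544536e-04  1.58906506e+00]
```

>>> servo_tool(
  commands=[
    [0, 0, 0, 0, 0.06],
    [0, 0, 0, 0, 0.06],
    [0, 0, 0, 0, 0.05],
    [0, 0, 0, 0, 0],
  ],
)

```text
clock: 14.75
eef_pos: [0.6114, 0.1719, 0.1066]
tool_rot: [0.676, 0.737, 0.0, 0.001]
ft_force: [-1.8, -1.6, 6.9]
grip_width: 0.0114
grasp_force: 59.8
```

```bash
python3 -c "
from h import *
o=status.get_obs();p,R=pose();print(o['ft_torque'],np.degrees(np.arctan2(R[1,0],R[0,0])),o['joint_pos'])"
```

```text
[-0.39606109  0.41293203  0.02143793] 94.95487037352049 [ 2.74370387e-01  5.68393556e-01  2.06956483e-01  1.20795591e+00
 -6.99823698e-04  1.75868710e+00]
```

>>> servo_tool(
  commands=[
    [0, 0, 0, 0, 0.04],
    [0, 0, 0, 0, 0.04],
    [0, 0, 0, 0, 0],
  ],
)

```text
clock: 15.12
eef_pos: [0.6113, 0.1719, 0.1066]
tool_rot: [0.705, 0.71, 0.0, 0.001]
ft_force: [-1.0, -1.5, 6.7]
grip_width: 0.0113
grasp_force: 59.9
```

```bash
python3 -c "
from h import *
o=status.get_obs();p,R=pose();print(o['ft_torque'],np.degrees(np.arctan2(R[1,0],R[0,0])),o['joint_pos'])"
```

```text
[-0.35016716  0.43221996  0.27257199] 90.41698265054767 [ 2.74460431e-01  5.68431604e-01  2.06924745e-01  1.20805274e+00
 -6.80663756e-04  1.83797839e+00]
```

>>> servo_tool(
  commands=[
    [0, 0, 0, 0, 0.03],
    [0, 0, 0, 0, 0.03],
    [0, 0, 0, 0, 0],
  ],
)

```text
clock: 15.5
eef_pos: [0.6113, 0.1719, 0.1066]
tool_rot: [0.725, 0.689, 0.0, 0.001]
ft_force: [-1.6, -1.1, 6.6]
grip_width: 0.0112
grasp_force: 60.4
```

```bash
python3 -c "
from h import *
o=status.get_obs();p,R=pose();print(o['ft_torque'],np.degrees(np.arctan2(R[1,0],R[0,0])),o['joint_pos'])"
```

```text
[-0.41963165  0.41327118  0.60556213] 87.044382046172 [ 2.74573754e-01  5.68375876e-01  2.06956295e-01  1.20804008e+00
 -8.60066348e-04  1.89695447e+00]
```

The torque has climbed to 0.6 N m, well above the lock's friction, so it is at the stop after 84° of key turn. Easing off, releasing and retreating.

>>> servo_tool(
  commands=[
    [0, 0, 0, 0, -0.04],
    [30, 0, 0, 0, 0],
    [50, 0, 0, 0, 0],
    [60, 0, 0, 0, 0],
    [60, 0, 0, 0, 0],
    [60, 0, 0, 0, 0],
    [60, 0, 0, -10, 0],
    [60, 0, 0, -20, 0],
    [60, 0, 0, -30, 0],
    [60, 0, 0, -40, 0],
    [60, 30, 0, -20, 0],
    [60, 40, 0, 0, 0],
    [60, 40, 0, 0, 0],
    [60, 40, 0, 0, 0],
    [60, -40, 0, 0, 0],
    [60, -40, 0, 0, 0],
    [60, -40, 0, 0, 0],
    [60, -40, 0, 0, 0],
    [60, -40, 0, 0, 0],
    [60, 0, 0, 0, 0],
  ],
)

```text
clock: 18.0
eef_pos: [0.6106, 0.1193, 0.2266]
tool_rot: [0.713, 0.701, 0.0, 0.001]
ft_force: [1.5, -0.0, 0.9]
grip_width: 0.0597
grasp_force: 0.0
```

Run:
```python
from h import *
o=status.get_obs(); print(o["clock"],o["eef_pos"],o["ft_force"])
out=[]
for n,z in(("top",0),("scene",0)):
    im,d,K,Rw,o=snap(n); out.append(cv2.cvtColor(im,cv2.COLOR_RGB2BGR))
    for l,z in(("t_bar",.116),("round_knob",.079)):
        for q in viewer.spot_point(n,l)[:2]: print(n,l,round(q["p"],2),q["pixel"],ray(K,Rw,o,q["pixel"],z).round(4))
a=cv2.resize(out[0][150:230,200:330],(480,296)); b=cv2.resize(out[1][100:280,140:430],(480,298))
cv2.imwrite("pics/end.png",np.vstack([a,b]))
```

```text
18.0 [0.61057612 0.11926854 0.22657203] [ 1.46029159 -0.01707496  0.85440117]
top round_knob 0.73 [201.3, 374.2] [ 0.5753 -0.1648  0.079 ]
top round_knob 0.7 [199.7, 330.7] [ 0.5801 -0.051   0.079 ]
scene t_bar 0.78 [217.7, 218.2] [0.614  0.1751 0.116 ]
scene round_knob 0.83 [187.7, 366.7] [ 0.4665 -0.0821  0.079 ]
scene round_knob 0.82 [149.7, 342.2] [ 0.5808 -0.1651  0.079 ]
```

View pics/end.png

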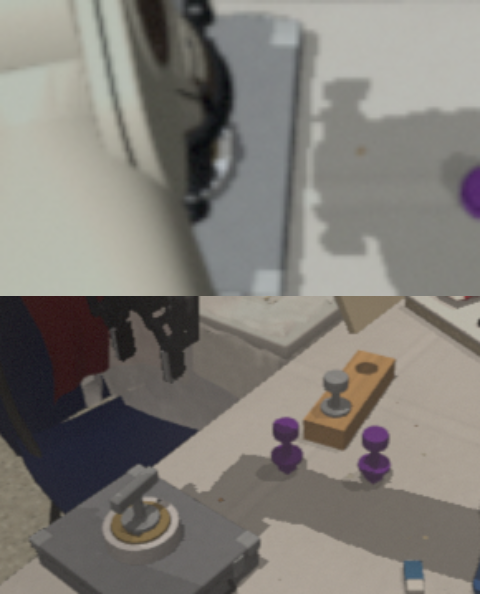

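The scene view shows the T key upright and seated in the lock, with its bar turned, at (row 218, col 218). The round-knob key is still standing in the rack and the gripper is clear.

```bash
python3 -c "
from workcell import bot
print(bot.job_done())"
```

```text
the job is handed in; nothing more can be done
None
```

The T key was pressed home in the brass lock, turned 84° clockwise to the stop and left standing there; the round-knobbed key stayed in the rack, and I handed the job in at about 18 s (no verdict was returned).

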